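Set a tuning screw with a holding key and tighten its locknut

ROBOT

A 7-joint arm with a two-finger parallel gripper is mounted at the origin on the work surface. World frame = base frame: x ahead of the robot, y to its left, z up, the work surface at z = 0. Lengths are in m, angles in rad, forces in N, time in s.
With the tool pointing down it reaches from about 0.4 to 0.85 m from the base axis. Payload 10.4 kg.
Tool frame: the origin (TCP) lies at the very end of the fingers, on their centre line; the grasp point (between the pads) lies 19 mm behind it; z points along the fingers, y is the line along which they close (so a half turn about z gives the same grasp; the last joint's range is limited). The gripper opens to 87 mm and grips with 3 to 60 N. Pads are 19 mm wide; open, the fingers measure 117 mm over their backs; the gripper's body (75 mm by 190 mm) begins 51 mm behind the grasp point.
Start: joints at [1.274, 0.332, -0.065, 1.46, 0.022, 1.35, -0.088], TCP at [0.169, -0.602, 0.223] pointing down, gripper open.
Joint ranges: [-2.6, 2.6], [-0.5, 2.12], [-1.47, 1.34], [0.16, 2.42], [-1.27, 4.41], [0.06, 2.06], [-2.6, 2.6]. Speed limits (rad/s): [2.22, 2.22, 2.79, 2.79, 3.14, 3.14, 3.14].

INTERFACE

Orientations are given as a unit quaternion [x, y, z, w].
In Python, from bench import * gives the robot as it stands.
- The arm moves only by the tool step_arm, never from a script. Its arguments are lists of equal length, an entry for each row: "delta_pos": the shift along the world's x, y, z in units of 25 mm (1.0 is 25 mm), a list of three; "turn": the turn about the world's z in units of 0.12 rad (1.0 is 0.12 rad). In form: {"delta_pos": [[tx, ty, tz], ...], "turn": [turn, ...]}. A call has 1 to 12 rows; each row shifts and turns the commanded pose from where the row before left it; what a row does not reach is not made up. A row lasts 1/10 s, in which the tool goes at most 50 mm and 8.59 degrees, less where a joint would pass 70% of its speed; a pose out of reach is approached as far as the arm can. A call with a number of a shift or a turn outside -1 to 1 is refused whole. A call with a gripper value outside its range is refused whole. "grip" is the closure, from 0 (fully open) to 1 (shut), set as the call begins (left out, the last holds). The fingers move at their own pace and stop on an object; "newtons" is the grip in N (left out, the last holds). Time passes only in rows, so rows that do not move let the fingers close. It gives the time, the measured TCP pose, the force, the opening and the grip force at its end, in the units of the state.
- read_state(): the state, without advancing time (a new reading comes with each control period).
- camera(name): name is "side" or "top"; returns a dict with "image" (400x640x3 uint8, red, green, blue), "z_map" (400x640 float32, m along the optical axis (not along the pixel's ray), 0 where there is no reading), "mtx" (3x3 intrinsics, pixels), "dist" ([k1, k2, p1, p2, k3] as OpenCV has them; the pictures are not rectified), "view" (4x4, takes a point from world to camera coordinates). Camera axes: x right, y up, looking along -z (the intrinsics and any distortion apply to the point x, -y, -z); pixel columns grow to the right and rows downward; lengths in m; the calibration is good to about 2 mm. A picture is of the moment at which its call begins.
- close_job(): hands the job in; it is judged then, once.
The state is a dict: "time": time; "joint_positions": joint angles; "joint_vel": joint speeds; "joint_torque": joint torques, N m; "ee_pos": TCP position; "eef_rot": TCP orientation; "ft_force": force on the tool from outside, world axes, zero at the start; "torque": the same for the moment, N m; "width": finger opening in m; "grip_force": force on a finger pad.
Only numpy, scipy, OpenCV 4.12 (cv2) and the standard library are available. Lean on these libraries where they do the work, as an engineer would, in place of code of your own. Each camera call takes 0.05 s, during which the arm holds its last target. There are 200 camera calls.

TASK

Take the holding key out of its parking block and plug it fully home in the socket of the tuning screw on the sloped panel, with its arm on the uphill side. Bring the screw clockwise until the key's arm rests against the stop post, then, with the key left plugged in and holding the screw there, turn the locknut clockwise by its lever until it is tight. Leave the key in place and do not disturb the other things on the bench.

Things in the scene. Friction and masses are not known exactly. Their poses are not given: they have to be found in the camera images.
- key_grip (a point): Centre of the grip (dark block 30 (x) x 16 (y) x 40 (z) mm) of the loose steel holding key, about 0.15 kg, which stands upright in its parking block. Key frame: z along the key, away from its plug; x along its arm. Below the grip is a flange 34 (x) x 26 (y) x 10 (z) mm; at the flange's level an arm 12 mm wide, 10 thick reaches to x = +85 mm. Grasp the grip across y.
- key_shoulder (a point): Point on the key's axis at the underside of its flange, 30 mm below key_grip, same axes. Below it is the block plug, 24 (x) x 16 (y) mm, 19 mm long, its end slightly stepped in. Fully home, this point coincides with point socket.
- socket (a point): Centre of the mouth of the rectangular socket in the steel head (40 x 32 mm) of the tuning screw, 39 mm above the black panel. The panel slopes 25 degrees, low side away from the robot. z: out along the screw's axis. Socket 26 (x) x 18 (y) mm, chamfered, 20 mm deep; the key goes in with its x along this x (arm uphill). Turns with the screw.
- tuning_screw (a joint): Screw angle, rad, growing clockwise seen looking onto the panel (negative turn about socket's z). Starts -1.0 to -0.5. At 0 the plugged-in key's arm rests on the stop post; the plug's play allows about 0.1 either way. Friction 0.08 N m; stays where left. Without the key nothing stops it at 0.
- locknut (a joint): Angle of the brass hexagonal locknut relative to the tuning screw, rad, growing clockwise. Starts loose, 0 to 0.3; tight at a hard end at 1.3. Friction between nut and screw is 0.22 N m, more than that of the screw in the panel: turning the nut carries the screw along unless the key holds it against the stop post.
- lever_post (a point): Point on the round brass post, 14 mm thick, parallel to the screw's axis, at the end of the locknut's lever, 80 mm from that axis on the downhill side; 48 mm above the panel, 15 below the post's top. The lever itself lies low, 5 to 13 mm above the panel. It turns about the socket's z axis, by the sum of both joints' turns. Free space all round the post above the lever.
- fixture: The fixed aluminium stand that carries the sloped panel (205 x 205 mm). Origin on the bench under the panel's centre; the panel's face passes 75 mm above it. x points uphill.
- key_block: The key's fixed grey plastic parking block, 62 x 52 x 40 mm high; origin at the centre of its underside. The plug sits 19 mm deep in its pocket with 1.5 mm play each side, the shoulder on the block's top: pull it straight up.
- multimeter: Bystander: a grey hand multimeter lying flat, 150 x 80 x 36 mm (46 with its knob); origin at the centre of its underside. To be left alone.
- adapter: Bystander: a small standing brass coaxial adapter, 32 mm wide, 42 mm high; origin at the centre of its underside. To be left alone.
- module: Bystander: a small aluminium module box, 90 x 50 x 26 mm with two connectors; origin at the centre of its underside. To be left alone.
- stop_post (a point): Top centre of the fixed steel stop post on the panel, 14 mm thick, 58 mm high above the panel, 71 mm from the screw's axis on the uphill side. The key's arm comes against it at the end of its clockwise swing.
Mind the look-alikes: they are no part of the job. There is more than one size of the part that bears key_grip; the job needs the middle-sized.

How it is judged:
On the way, in this order (a step that is already met when the one before it is completed fails the run):
1. the key is fully home in the tuning screw's socket (distance between key_shoulder and socket below 0.005 m and angle between the z axis of key_shoulder and the z axis of socket, either way round below 0.15 rad), for 0.2 s.
2. the screw is turned to the stop, key home, nut not yet tight (distance between key_shoulder and socket below 0.006 m and value of joint tuning_screw above -0.2 rad and value of joint locknut below 1.1 rad), for 0.2 s.
3. the locknut is tight (value of joint locknut above 1.2 rad), for 0.2 s.
At the end, for the whole second after the job is handed in: The locknut is tight (joint above 1.2 rad), the tuning screw stands within 0.2 rad of its stop position 0, and the key is still plugged in: its shoulder within 6 mm of the socket's mouth and its axis within 0.15 rad of the screw's (value of joint locknut above 1.2 rad and value of joint tuning_screw between -0.2 and 0.2 rad and distance between key_shoulder and socket below 0.006 m and angle between the z axis of key_shoulder and the z axis of socket, either way round below 0.15 rad); the robot touches nothing.
It fails at once if the tuning screw is driven more than 0.35 rad past its stop position (value of joint tuning_screw above 0.35 rad).
It fails at once if a bystander is moved more than 20 mm (distance of any of multimeter, adapter, module from where it was at the start of the episode above 0.02 m).
It also fails if it takes over 69 s, if anything falls off the work surface, if the arm or the gripper's body presses on something with over 40 N, if the wrist force passes 120 N, or if a joint passes its speed limit or range.

## Working session

There is one attempt and no reset: what is moved stays moved. The work goes in short steps, Python scripts to look and compute and a tool call to move; the robot and the scene stay as the last step left them, time stands still between calls to the robot, and variables do not carry over. Pictures are saved under pics/ and viewed, at most 10 in all, crops included, and the job is handed in when it is done.

Besides the shell and the picture viewer there is one more tool, called after "Call:" by a JSON object that holds its "fn" and its "kwargs". step_arm: Moves the arm, as the interface text tells. Shifts and turns lie within -1 to 1; 1 stands for 25 mm of shift or 0.12 rad of turn. Its arguments: {"type":"object","properties":{"delta_pos":{"type":"array"},"turn":{"type":"array"},"grip":{"type":"number"},"newtons":{"type":"number"}},"required":["delta_pos","turn"]}

```bash
mkdir -p pics; ls; cat > h.py <<'E'
import numpy as np, cv2
from bench import *
def snap(n,save=None):
    c=camera(n)
    if save: cv2.imwrite(f'pics/{save}.png',c['image'][:,:,::-1]); np.savez(f'pics/{save}.npz',**c)
    return c
def cloud(c):
    """world xyz for every pixel from z_map"""
    h,w=c['z_map'].shape
    u,v=np.meshgrid(np.arange(w),np.arange(h))
    p=cv2.undistortPoints(np.stack([u,v],-1).reshape(-1,1,2).astype(np.float64),c['mtx'],np.array(c['dist'])).reshape(h,w,2)
    z=c['z_map'].astype(float)
    P=np.stack([p[...,0]*z,-p[...,1]*z,-z],-1)
    V=np.linalg.inv(c['view'])
    W=P@V[:3,:3].T+V[:3,3]; W[z<=0]=np.nan
    return W
def proj(c,X):
    X=np.atleast_2d(X); P=X@c['view'][:3,:3].T+c['view'][:3,3]
    P=P*[1,-1,-1]
    return cv2.projectPoints(P.reshape(-1,1,3),np.zeros(3),np.zeros(3),c['mtx'],np.array(c['dist']))[0].reshape(-1,2)
E
python3 - <<'E'
from h import *
for n in('top','side'):
    c=snap(n,n+'0'); V=np.linalg.inv(c['view']); print(n,V[:3,3].round(3),(-V[:3,2]).round(3),c['mtx'][0,0],(c['z_map']>0).mean(), np.array(c['dist']))
s=read_state();print(s['ee_pos'],s['eef_rot'],s['width'])
E
```

```text
pics
top [0.517 0.023 1.674] [ 0.083  0.001 -0.997] 514.5648861498031 0.9956796875 [-0.13971694  0.          0.          0.          0.        ]
side [ 0.306 -0.798  0.942] [ 0.275  0.67  -0.69 ] 432.5390290202448 0.99594921875 [-0.01445167  0.          0.          0.          0.        ]
[ 0.16889704 -0.60140292  0.22189714] [ 9.90643121e-01  1.36476566e-01 -1.02126032e-04 -5.85871826e-04] 0.08679367577949887
```

View pics/top0.png

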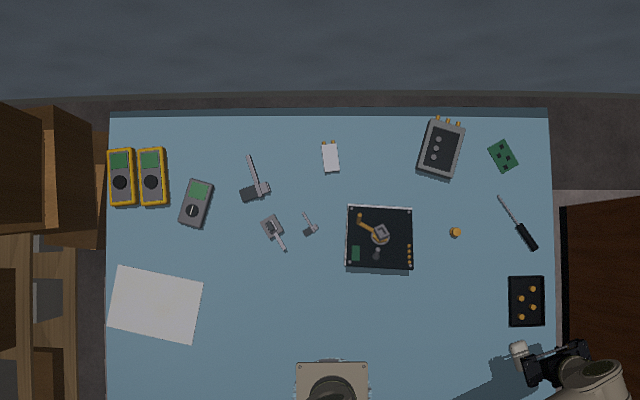

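View pics/side0.png

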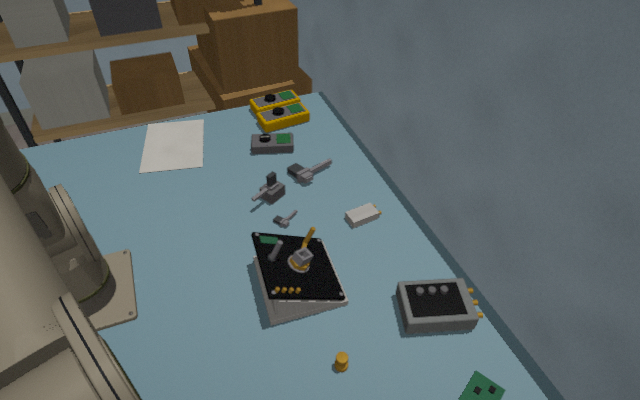

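```bash
python3 - <<'E'
from h import *
T=dict(np.load('pics/top0.npz')); S=dict(np.load('pics/side0.npz'))
a=cv2.resize(T['image'][140:285,225:425],None,fx=4,fy=4,interpolation=cv2.INTER_CUBIC)[:, :800]
cv2.imwrite('pics/tc.png',a[:,:,::-1])
b=cv2.resize(S['image'][145:325,230:360],None,fx=4.4,fy=3.3,interpolation=cv2.INTER_CUBIC)
b=cv2.resize(S['image'][150:310,230:390],None,fx=3.7,fy=3.7,interpolation=cv2.INTER_CUBIC)
cv2.imwrite('pics/sc.png',b[:,:,::-1])
W=cloud(T)
for n,(u,v) in dict(big=(262,190),mid=(272,230),small=(310,225),head=(381,233),post=(376,253),lever=(360,215)).items():
    print(n,u,v,W[v,u].round(3))
E
```

```text
big 262 190 [0.671 0.217 0.035]
mid 272 230 [0.542 0.18  0.088]
small 310 225 [0.559 0.064 0.014]
head 381 233 [ 0.53  -0.156  0.091]
post 376 253 [ 0.47  -0.135  0.133]
lever 360 215 [ 0.585 -0.09   0.117]
```

View pics/tc.png

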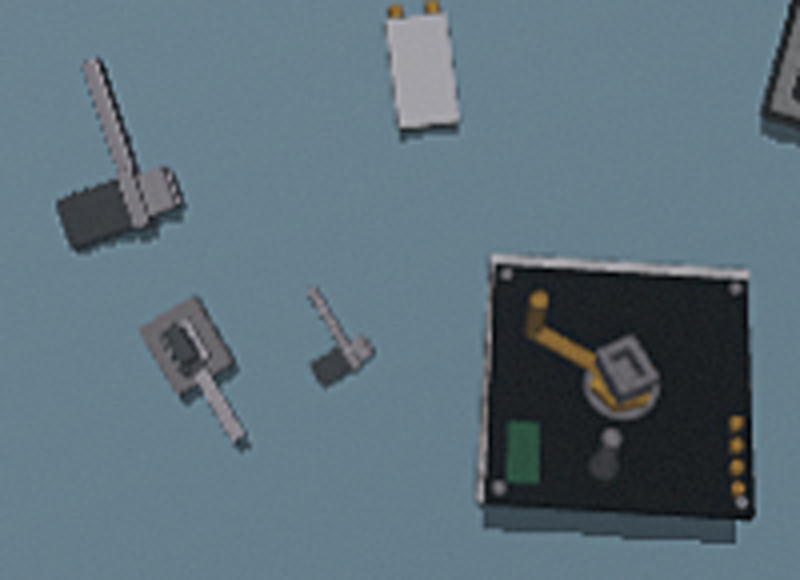

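View pics/sc.png

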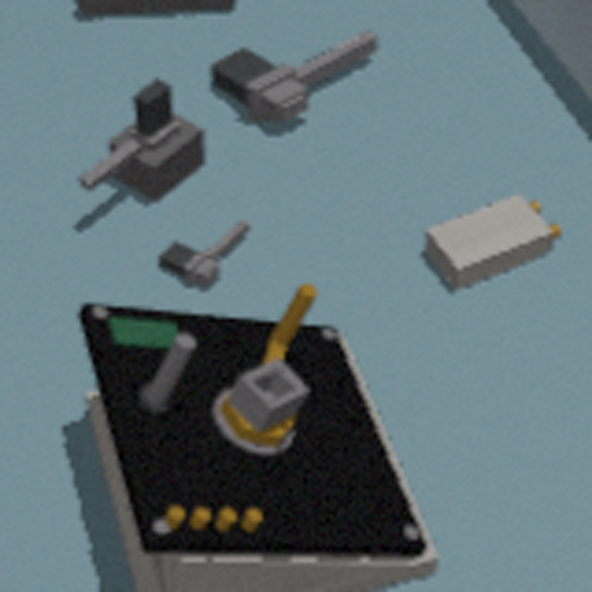

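```bash
cat > m.py <<'E'
from h import *
def rect(P): # min area rect of xy pts
    (c,(w,h),a)=cv2.minAreaRect((P[:,:2]*1000).astype(np.float32)); return np.round(c,1),round(w,1),round(h,1),round(a,1)
E
python3 - <<'E'
from m import *
T=dict(np.load('pics/top0.npz')); W=cloud(T); im=T['image'].astype(int)
S=dict(np.load('pics/side0.npz')); WS=cloud(S); ims=S['image'].astype(int)
# panel plane
for nm,W_,i_ in(('top',W,im),('side',WS,ims)):
    m=(i_.max(-1)<40)&(abs(W_[...,0]-.53)<.12)&(abs(W_[...,1]+.15)<.12)&(W_[...,2]>.03)&(W_[...,2]<.13)
    P=W_[m]; c=np.median(P,0)
    for _ in range(4):
        c=P.mean(0);n=np.linalg.svd(P-c,full_matrices=False)[2][2]; n*=np.sign(n[2]); P=P[abs((P-c)@n)<.003] if len(P)>99 else P
    print(nm,len(P),'c',c.round(4),'n',n.round(4),'slope',np.degrees(np.arccos(n[2])).round(2),'dir',np.degrees(np.arctan2(-n[1],-n[0])).round(2))
    if nm=='top': n0=n;c0=c
    u=np.array([-n[0],-n[1],0]);u/=np.linalg.norm(u);u=u-u@n*n;u/=np.linalg.norm(u); v=np.cross(n,u)
    L=np.stack([(W_-c)@u,(W_-c)@v,(W_-c)@n],-1)
    ok=(abs(L[...,0])<.11)&(abs(L[...,1])<.11)
    # head top
    h=ok&(abs(L[...,2]-.039)<.004)&(np.ptp(i_,-1)<40); 
    k,lab,st,ce=cv2.connectedComponentsWithStats(h.astype(np.uint8))
    for j in range(1,k):
        if st[j,4]>15:
            Q=L[lab==j]; print(' head?',st[j],rect(Q))
    for nmz,lo,hi in(('post58',.055,.061),('lever63',.060,.066),('hi',.05,.07)):
        h=ok&(L[...,2]>lo)&(L[...,2]<hi)
        k,lab,st,ce=cv2.connectedComponentsWithStats(h.astype(np.uint8))
        for j in range(1,k): print(' ',nmz,st[j],(L[lab==j].mean(0)*1000).round(1),i_[lab==j].mean(0).round(),W_[lab==j].mean(0).round(4))
# key
for nm,W_ in(('top',W),('side',WS)):
    r=(abs(W_[...,0]-.54)<.12)&(abs(W_[...,1]-.18)<.1)
    for lo,hi,t in((.084,.096,'grip'),(.045,.055,'arm'),(.036,.044,'block')):
        m=r&(W_[...,2]>lo)&(W_[...,2]<hi); P=W_[m]; print(nm,t,m.sum(),P.mean(0).round(4) if len(P) else '',rect(P) if len(P)>3 else '')
E
```

```text
top 1872 c [ 0.5154 -0.1602  0.0772] n [ 0.428  -0.0269  0.9034] slope 25.39 dir 176.41
 head? [374 224  15  15  75] (array([-3.4, -5.5]), 41.1, 34.1, 26.9)
  post58 [358 214   2   1   2] [-47.  -78.9  60.2] [141. 107.  53.] [ 0.5885 -0.0857  0.1115]
  post58 [361 215   1   1   1] [-45.  -71.1  58.3] [123.  95.  51.] [ 0.5854 -0.0933  0.1106]
  post58 [358 216   3   3   5] [-37.5 -77.6  57.4] [80. 64. 42.] [ 0.5787 -0.0864  0.113 ]
  post58 [376 247   5   4  13] [ 64.  -20.3  58.2] [92. 91. 96.] [ 0.4839 -0.1378  0.1572]
  lever63 [358 213   4   5  10] [-42.9 -76.   63. ] [124.  95.  52.] [ 0.5859 -0.0884  0.1157]
  lever63 [377 248   4   3   6] [ 65.8 -17.3  61.2] [86. 84. 89.] [ 0.4833 -0.1408  0.1607]
  hi [358 213   4   6  20] [-41.6 -75.6  60.4] [107.  84.  48.] [ 0.5835 -0.0887  0.1139]
  hi [376 247   5   6  22] [ 65.3 -19.9  57.3] [87. 86. 91.] [ 0.4823 -0.1382  0.157 ]
side 3194 c [ 0.5135 -0.1711  0.0771] n [ 0.4217 -0.0303  0.9063] slope 25.01 dir 175.89
 head? [295 247  19  15 115] (array([ -3.8, -16.2]), 44.1, 32.8, 29.5)
  post58 [310 228   5   5  10] [-39.6 -83.7  58. 
[... 366 characters left out ...]
1.3  60.2] [75. 72. 73.] [ 0.4802 -0.1474  0.1598]
  hi [309 227   7   7  33] [-41.1 -83.9  58.6] [116.  96.  52.] [ 0.5814 -0.0919  0.1129]
  hi [277 240   6   7  32] [ 66.8 -28.2  56.1] [89. 87. 89.] [ 0.4788 -0.1403  0.1563]
top grip 43 [0.5546 0.1873 0.0893] (array([554.7, 187.2]), 29.8, 15.4, 31.5)
top arm 104 [0.5279 0.1715 0.0497] (array([526.8, 179.4]), 110.6, 34.7, 25.1)
top block 173 [0.5597 0.1897 0.04  ] (array([567.7, 195.7]), 187.7, 52.2, 29.6)
side grip 44 [0.5532 0.1832 0.089 ] (array([554.1, 185.1]), 31.3, 18.0, 22.7)
side arm 114 [0.525  0.1657 0.0497] (array([524. , 168.8]), 100.9, 24.3, 26.2)
side block 144 [0.5526 0.1744 0.0401] (array([563.2, 189.6]), 188.7, 53.6, 29.3)
```

Call:
{"fn": "step_arm", "kwargs": {"delta_pos": [[0.7, 1, 0.4], [0.7, 1, 0.4], [0.7, 1, 0], [0.7, 1, 0], [0.7, 1, 0], [0.7, 1, 0], [0.7, 1, 0], [0.7, 1, 0], [0.7, 1, 0], [0.7, 1, 0], [0.7, 1, 0], [0.7, 1, 0]], "turn": [0, 0, -0.5, -0.5, -0.5, -0.5, -0.5, -0.5, -0.5, -0.5, -0.5, -0.5], "grip": 1, "newtons": 30}}

```text
time: 1.3
ee_pos: [0.3794, -0.3006, 0.2424]
eef_rot: [0.987, -0.164, -0.0, 0.0]
ft_force: [-0.5, 0.4, -0.7]
width: 0.0026
grip_force: 0.0
```

Call:
{"fn": "step_arm", "kwargs": {"delta_pos": [[0.7, 1, 0], [0.7, 1, 0], [0.7, 1, 0], [0.7, 1, 0], [0.7, 1, 0], [0.7, 1, 0], [0.7, 1, 0], [0.7, 1, 0], [0, 0, 0], [0, 0, 0]], "turn": [0, 0, 0, 0, 0, 0, 0, 0, 0, 0]}}

```text
time: 2.3
ee_pos: [0.5189, -0.1014, 0.2421]
eef_rot: [0.987, -0.162, -0.0, -0.0]
ft_force: [-0.6, -0.4, 0.3]
width: 0.0003
grip_force: 0.0
```

```bash
python3 - <<'E'
from m import *
for n,W0 in (('top',0),('side',0)):
    C=dict(np.load(f'pics/{n}0.npz')); 
    c,nn,hc={'top':([.5154,-.1602,.0772],[.428,-.0269,.9034],(-3.4,-5.5)),'side':([.5135,-.1711,.0771],[.4217,-.0303,.9063],(-3.8,-16.2))}[n]
    c=np.array(c);nn=np.array(nn);u=np.array([-nn[0],-nn[1],0]);u/=np.linalg.norm(u);u=u-u@nn*nn;u/=np.linalg.norm(u);v=np.cross(nn,u)
    print(n,'socket',(c+u*hc[0]/1e3+v*hc[1]/1e3+.039*nn).round(4),'u',u.round(3),'v',v.round(3))
E
```

```text
top socket [ 0.5355 -0.156   0.111 ] u [-0.902  0.057  0.429] v [-0.063 -0.998  0.   ]
side socket [ 0.5345 -0.1564  0.1108] u [-0.904  0.065  0.423] v [-0.072 -0.997  0.   ]
```

Call:
{"fn": "step_arm", "kwargs": {"delta_pos": [[0.6, 0.5, 0], [0.4, 0.4, -0.5], [0, 0, -1], [0, 0, -1], [0, 0, -1], [0, 0, -1], [0, 0, -1], [0, 0, -0.5], [0, 0, 0]], "turn": [0, 0, 0, 0, 0, 0, 0, 0, 0]}}

```text
time: 3.2
ee_pos: [0.5426, -0.0802, 0.0911]
eef_rot: [0.987, -0.163, -0.002, 0.0]
ft_force: [0.7, 1.3, 1.1]
width: 0.0004
grip_force: 0.0
```

```bash
python3 - <<'E'
from m import *
a=snap('top','t1');b=snap('side','s1')
A=cv2.resize(a['image'][195:285,330:430],None,fx=4,fy=4);B=cv2.resize(b['image'][190:290,240:340],None,fx=4,fy=3.6)
cv2.imwrite('pics/m1.png',np.hstack([A,B])[:,:,::-1])
E
```

```text
(no output)
```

View pics/m1.png

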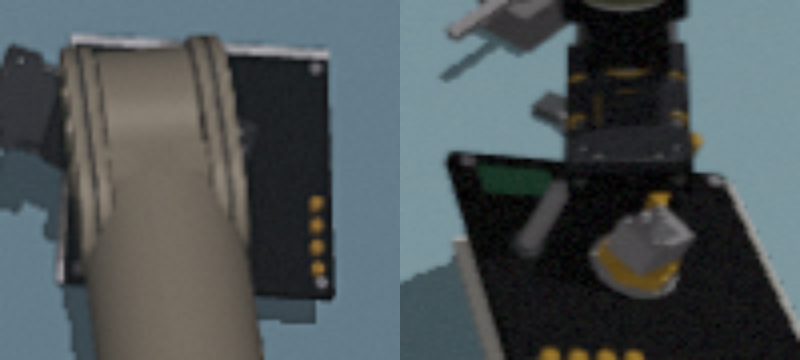

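Call:
{"fn": "step_arm", "kwargs": {"delta_pos": [[0.15, -0.08, -0.02], [0.15, -0.08, -0.02], [0.15, -0.08, -0.02], [0.15, -0.08, -0.03], [0.15, -0.08, -0.03], [0.15, -0.08, -0.03], [0, 0, 0]], "turn": [0, 0, 0, 0, 0, 0, 0]}}

```text
time: 4.0
ee_pos: [0.5669, -0.0915, 0.0886]
eef_rot: [0.987, -0.163, -0.0, -0.0]
ft_force: [-1.0, 0.4, -0.3]
width: 0.0006
grip_force: 0.0
```

```bash
cat >> m.py <<'E'
C0=np.array([.5355,-.156,.111]); N=np.array([.424,-.0285,.905]);N/=np.linalg.norm(N)
U=np.array([-N[0],-N[1],0]);U/=np.linalg.norm(U);U=U-U@N*N;U/=np.linalg.norm(U);Vv=np.cross(N,U)
def loc(W): return np.stack([(W-C0)@U,(W-C0)@Vv,(W-C0)@N],-1)*1000
def head(n='side'):
    c=snap(n,'h');L=loc(cloud(c));m=(abs(L[...,2])<4)&(np.hypot(L[...,0],L[...,1])<30)&(np.ptp(c['image'].astype(int),-1)<40)
    k,lab,st,ce=cv2.connectedComponentsWithStats(m.astype(np.uint8)); j=1+np.argmax(st[1:,4]); print('head',rect(L[lab==j]),st[j,4])
E
python3 -c "
from m import *
head()"
```

```text
head (array([542.7, 205.2]), 43256.7, 33064.7, 16.8) 112
```

Call:
{"fn": "step_arm", "kwargs": {"delta_pos": [[-0.6, 0.3, 0.1], [0, 0, 1], [0, 0, 1], [0, 0.5, 1], [0, 1, 1], [0, 1, 0], [0, 1, 0], [0, 1, 0], [0, 1, 0], [0, 1, 0], [0, 1, 0], [0, 1, 0]], "turn": [0, 0, 0, 0, 1, 1, 1, 1, 1, 1, 1, 0]}}

```text
time: 5.25
ee_pos: [0.5515, 0.1298, 0.1915]
eef_rot: [0.967, 0.256, 0.0, 0.0]
ft_force: [-0.0, -0.2, 0.2]
width: 0.0001
grip_force: 0.0
```

Call:
{"fn": "step_arm", "kwargs": {"delta_pos": [[0, 1, 0], [0, 1, 0], [0, 0.5, 0], [0, 0, 0]], "turn": [0, 0, 0, 0], "grip": 0}}

```text
time: 5.65
ee_pos: [0.551, 0.1931, 0.1914]
eef_rot: [0.967, 0.256, 0.0, -0.0]
ft_force: [0.3, 0.5, 0.3]
width: 0.0246
grip_force: 0.0
```

```bash
sed -i "s/(P\[:,:2\]\*1000).astype/(P[:,:2]*(1000 if abs(P).max()<2 else 1)).astype/" m.py; python3 - <<'E'
from m import *
head()
c=snap('side','s2');W=cloud(c)
r=(abs(W[...,0]-.54)<.12)&(abs(W[...,1]-.18)<.1)
m=r&(W[...,2]>.084)&(W[...,2]<.096);print(m.sum(),rect(W[m]) if m.sum()>3 else '')
print(proj(c,[[.554,.185,.09]]))
B=cv2.resize(c['image'][130:290,190:350],None,fx=3.5,fy=3.5);cv2.imwrite('pics/m2.png',B[:,:,::-1])
E
```

```text
head (array([0.7, 0.9]), 42.5, 33.7, 21.2) 110
44 (array([553.9, 185.1]), 30.6, 18.9, 31.1)
[[271.11872271 174.50085673]]
```

View pics/m2.png

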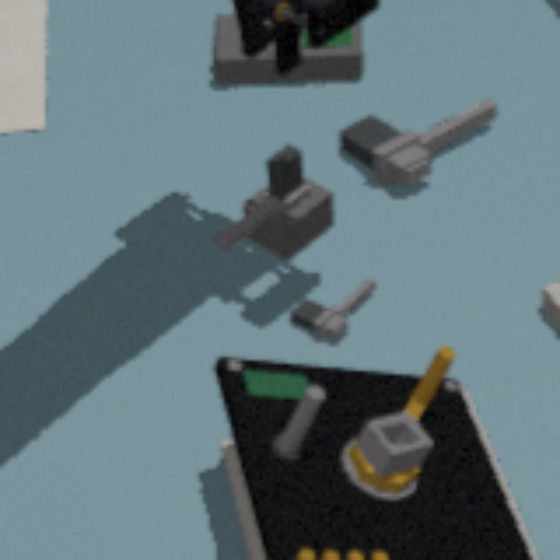

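Call:
{"fn": "step_arm", "kwargs": {"delta_pos": [[0.12, -0.3, 0], [0, 0, -0.3], [0, 0, -0.3], [0, 0, -0.3], [0, 0, -0.4], [0, 0, -0.5], [0, 0, -0.5], [0, 0, -0.6], [0, 0, -0.6], [0, 0, -0.6], [0, 0, -0.6], [0, 0, -0.55]], "turn": [0, 0, 0, 0, 0, 0, 0, 0, 0, 0, 0, 0], "grip": 0}}

```text
time: 6.95
ee_pos: [0.5543, 0.1837, 0.0586]
eef_rot: [0.967, 0.254, -0.0, 0.0]
ft_force: [0.3, -0.2, -0.6]
width: 0.087
grip_force: 0.0
```

Call:
{"fn": "step_arm", "kwargs": {"delta_pos": [[0, 0, 0], [0, 0, 0], [0, 0, 0], [0, 0, 0], [0, 0, 0], [0, 0, 0], [0, 0, 0], [0, 0, 0], [0, 0, 0], [0, 0, 0], [0, 0, 0], [0, 0, 0]], "turn": [0, 0, 0, 0, 0, 0, 0, 0, 0, 0, 0, 0], "grip": 1, "newtons": 15}}

```text
time: 8.15
ee_pos: [0.5539, 0.1848, 0.0599]
eef_rot: [0.967, 0.255, -0.0, -0.001]
ft_force: [-3.0, 3.7, -0.8]
width: 0.0169
grip_force: 14.6
```

```bash
python3 - <<'E'
from m import *
for f in('side0','s2'):
    c=dict(np.load(f'pics/{f}.npz'));L=loc(cloud(c));i=c['image'].astype(int)
    m=(L[...,2]>15)&(L[...,2]<28)&(np.hypot(L[...,0],L[...,1])<100)&(i[...,0]-i[...,2]>30)
    p=L[m].mean(0);print(f,m.sum(),p.round(1),np.degrees(np.arctan2(-p[1],-p[0])).round(1))
E
```

```text
side0 22 [-36.3 -67.8  21.1] 61.9
s2 22 [-47.2 -61.4  21.9] 52.5
```

Call:
{"fn": "step_arm", "kwargs": {"delta_pos": [[0, 0, 0.11], [0, 0, 0.11], [0, 0, 0.11], [0, 0, 0.11], [0.1, 0.06, 0], [0.1, 0.06, 0], [0.1, 0.06, 0], [0.1, 0.06, 0]], "turn": [0, 0, 0, 0, 0, 0, 0, 0]}}

```text
time: 8.95
ee_pos: [0.5634, 0.1903, 0.0712]
eef_rot: [0.967, 0.254, -0.001, -0.0]
ft_force: [-7.4, 3.5, 2.8]
width: 0.0163
grip_force: 15.0
```

Call:
{"fn": "step_arm", "kwargs": {"delta_pos": [[0.11, 0.06, 0], [0.11, 0.06, 0], [0.11, 0.06, 0], [0.11, 0.06, 0], [0, 0, 0]], "turn": [0, 0, 0, 0, 0]}}

```text
time: 9.45
ee_pos: [0.5743, 0.1965, 0.0708]
eef_rot: [0.967, 0.254, -0.001, -0.0]
ft_force: [-6.0, 4.1, -0.0]
width: 0.0166
grip_force: 15.0
```

```bash
cat >> m.py <<'E'
def arm(n='side'):
    """key arm: points near TCP, light grey, ahead of grip; fit a line"""
    s=read_state();t=np.array(s['ee_pos']);c=snap(n,'a_'+n);W=cloud(c);q=s['eef_rot'];yaw=2*np.arctan2(q[1],q[0])
    d=-np.array([np.cos(yaw),np.sin(yaw),0]);y=np.cross([0,0,1],d)
    R=W-t;a=R@d;b=R@y
    m=(a>32)&(a<105)&(abs(b)<14)&(abs(R[...,2]-(a-30)*.3)<.03*1) if 0 else (a>.035)&(a<.105)&(abs(b)<.02)&(R[...,2]>-.025)&(R[...,2]<.05)
    m=m.astype(bool); P=np.stack([a[m],b[m],R[...,2][m]],-1)*1000
    k=np.polyfit(P[:,0],P[:,2],1)
    r=P[:,2]-np.polyval(k,P[:,0]);P=P[abs(r)<8];k=np.polyfit(P[:,0],P[:,2],1);kb=np.polyfit(P[:,0],P[:,1],1)
    print(n,m.sum(),'tilt deg',np.degrees(np.arctan(k[0])).round(1),'z at 40',np.polyval(k,40).round(1),'resid',r.std().round(1),'yawoff',np.degrees(np.arctan(kb[0])).round(1),'b',P[:,1].mean().round(1),'amax',P[:,0].max().round(1))
    return c
E
python3 - <<'E'
from m import *
c=arm(); arm('top')
p=proj(c,[read_state()['ee_pos']])[0].astype(int);print(p)
B=cv2.resize(c['image'][p[1]-50:p[1]+50,p[0]-70:p[0]+50],None,fx=5,fy=5);cv2.imwrite('pics/m3.png',B[:,:,::-1])
E
```

```text
side 74 tilt deg 23.3 z at 40 4.8 resid 3.6 yawoff -1.2 b 3.3 amax 91.7Traceback (most recent call last):
  File "<stdin>", line 2, in <module>
  File "m.py", line 17, in arm
    k=np.polyfit(P[:,0],P[:,2],1)
    raise TypeError("expected non-empty vector for x")
TypeError: expected non-empty vector for x
```

Call:
{"fn": "step_arm", "kwargs": {"delta_pos": [[0, 0, 0.4], [0, 0, 0.8], [0, 0, 0.9], [0, 0, 0.9], [0, 0, 0.9], [0, -0.5, 0.9], [0, -0.8, 0], [0, -0.9, 0], [0, -0.9, 0], [0, -0.9, 0], [0, -0.9, 0], [0, -0.9, 0]], "turn": [0, 0, 0, 0, 0, 0, -0.5, -0.5, -0.5, -0.5, -0.5, -0.26], "newtons": 22}}

```text
time: 10.75
ee_pos: [0.5754, 0.0484, 0.1908]
eef_rot: [0.996, 0.088, -0.0, 0.0]
ft_force: [0.7, -0.5, -1.2]
width: 0.0156
grip_force: 22.0
```

Call:
{"fn": "step_arm", "kwargs": {"delta_pos": [[0, -0.9, 0], [0, -0.9, 0], [0, -0.9, 0], [0, -0.9, 0], [0, -0.9, 0], [0, -0.9, 0], [0, -0.9, 0], [0, -0.9, 0], [-0.3, -0.8, 0], [0, -0.4, 0], [0, 0, 0], [0, 0, 0]], "turn": [0, 0, 0, 0, 0, 0, 0, 0, 0, 0, 0, 0]}}

```text
time: 11.95
ee_pos: [0.5682, -0.1585, 0.191]
eef_rot: [0.996, 0.091, 0.0, -0.0]
ft_force: [-0.1, 0.5, -0.9]
width: 0.016
grip_force: 22.0
```

```bash
python3 - <<'E'
from m import *
print(read_state()['ee_pos'],read_state()['eef_rot'])
c=arm()
p=proj(c,[read_state()['ee_pos']])[0].astype(int);print(p)
B=cv2.resize(c['image'][p[1]-60:p[1]+60,p[0]-70:p[0]+70],None,fx=5,fy=5);cv2.imwrite('pics/m3.png',B[:,:,::-1])
E
```

```text
[ 0.56820291 -0.15846616  0.19103974] [ 9.95837440e-01  9.11467525e-02  1.12407984e-04 -2.23621760e-04]
side 142 tilt deg 23.2 z at 40 4.7 resid 3.5 yawoff -0.6 b 3.9 amax 90.0
[317 228]
```

View pics/m3.png

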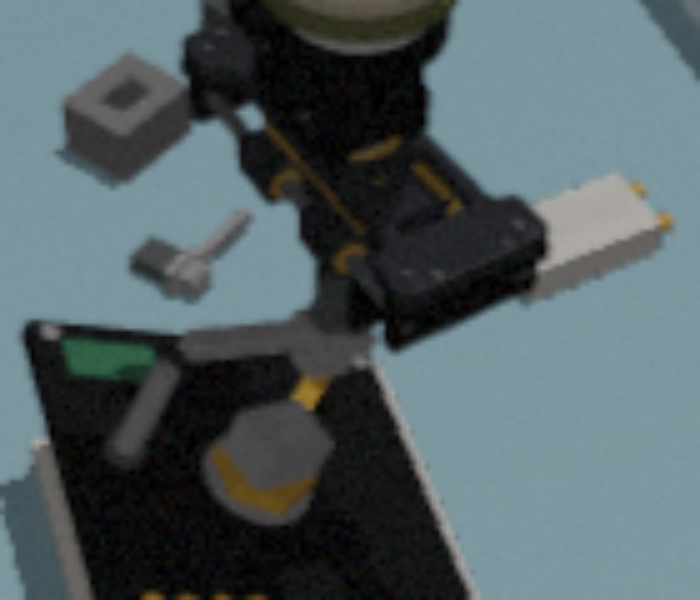

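```bash
python3 - <<'E'
from m import *
c=dict(np.load('pics/a_side.npz'));L=loc(cloud(c));i=c['image'].astype(int)
t=np.array(read_state()['ee_pos']);print('tcp loc',loc(t).round(1),'P',loc(t+[0,0,.019]).round(1))
for w in range(-4,100,5):
    m=(L[...,2]>w)&(L[...,2]<=w+5)&(np.hypot(L[...,0],L[...,1])<115)
    if m.sum()>2:
        Q=L[m];print(w,m.sum(),'u',np.percentile(Q[:,0],[2,50,98]).round(),'v',np.percentile(Q[:,1],[2,50,98]).round(),i[m].mean(0).round())
for nm,X in dict(sh=[.5516,-.157,.1743],pe=[.5437,-.157,.157],sock=[.5355,-.156,.111]).items():print(nm,(proj(c,X)[0]-[317-70,228-60])*5)
E
```

```text
tcp loc [ 4.3 -0.3 86.5] P [ 12.4  -0.3 103.7]
-4 107 u [-22.   5.  76.] v [-18.  -3.  20.] [71. 69. 69.]
1 22 u [-17.  14.  76.] v [-15.  -6.  17.] [68. 66. 68.]
6 9 u [66. 74. 78.] v [-15. -10.  -7.] [66. 66. 67.]
11 12 u [69. 74. 77.] v [-16.  -9.  -6.] [73. 71. 72.]
16 19 u [66. 70. 76.] v [-21. -13.  -7.] [63. 62. 63.]
46 6 u [ 6. 16. 22.] v [ 2. 10. 13.] [76. 70. 61.]
51 20 u [-2. 14. 21.] v [ 3. 13. 16.] [73. 70. 68.]
56 17 u [-3. 10. 20.] v [ 5. 13. 17.] [71. 70. 71.]
61 6 u [-2. 11. 21.] v [10. 12. 17.] [73. 72. 72.]
66 48 u [-5. 46. 93.] v [12. 19. 28.] [68. 67. 68.]
71 95 u [-0. 52. 93.] v [-3. 17. 28.] [72. 72. 73.]
76 100 u [-6. 33. 89.] v [ 3. 14. 28.] [67. 67. 68.]
81 17 u [10. 21. 26.] v [ 2. 11. 17.] [36. 37. 39.]
86 21 u [ 4. 20. 25.] v [-5. 11. 20.] [33. 35. 37.]
91 24 u [-1. 15. 26.] v [-4. 16. 22.] [27. 28. 29.]
96 25 u [ 2. 20. 26.] v [-8. 12. 21.] [21. 23. 24.]
sh [318.14943852 333.25123122]
pe [302.73357986 361.82244768]
sock [286.87004894 426.45064354]
```

```bash
python3 - <<'E'
from m import *
c=dict(np.load('pics/a_side.npz'));L=loc(cloud(c));i=c['image'].astype(int)
r=np.radians(14.4); # key heading vs U
K=lambda L:np.stack([L[...,0]*np.cos(r)+L[...,1]*np.sin(r),-L[...,0]*np.sin(r)+L[...,1]*np.cos(r),L[...,2]],-1)
Q=K(L);print('P',K(loc(np.array(read_state()['ee_pos'])+[0,0,.019])))
m=(Q[...,2]>44)&(Q[...,2]<84)&(abs(Q[...,0]-15)<90)&(abs(Q[...,1])<30)
for w in range(44,84,3):
    k=m&(Q[...,2]>w)&(Q[...,2]<=w+3)&(Q[...,0]<32); a=Q[k]
    if len(a): print(w,len(a),'x',a[:,0].min().round(),a[:,0].max().round(),'y',np.percentile(a[:,1],[0,25,50,75,100]).round())
k=m&(Q[...,0]>45);a=Q[k];print('arm y',np.percentile(a[:,1],[1,10,50,90,99]).round(1),'xmax',np.percentile(a[:,0],99),'w',np.percentile(a[:,2],[1,50,99]).round())
for x in range(45,100,10):
    b=a[abs(a[:,0]-x)<5];print(x,'y',np.percentile(b[:,1],[2,50,98]).round(1),'w',np.percentile(b[:,2],[2,50,98]).round(1))
E
```

```text
P [ 11.90258824  -3.35129464 103.6640898 ]
47 5 x 7.0 20.0 y [-1.  4.  7. 10. 10.]
50 6 x 14.0 22.0 y [-4. -0.  6. 10. 12.]
53 15 x 0.0 23.0 y [-3.  6. 11. 12. 13.]
56 11 x -2.0 23.0 y [-1.  9. 11. 12. 13.]
59 9 x -0.0 23.0 y [ 2.  9. 10. 11. 12.]
62 2 x 23.0 23.0 y [ 6.  8.  9. 10. 12.]
65 5 x -1.0 24.0 y [ 6. 13. 13. 14. 14.]
68 11 x -6.0 31.0 y [ 5. 12. 14. 15. 16.]
71 19 x -3.0 29.0 y [-11.   8.  14.  14.  16.]
74 24 x -5.0 31.0 y [-9.  0.  9. 13. 16.]
77 29 x -5.0 31.0 y [-2.  6. 11. 13. 16.]
80 10 x 13.0 26.0 y [-5.  2.  7.  8.  9.]
83 4 x 23.0 25.0 y [-4. -2.  1.  3.  5.]
arm y [-5.8 -3.4  4.5  7.   8.2] xmax 96.30993224842766 w [67. 75. 78.]
45 y [-2.3  6.1  7.8] w [67.6 73.5 78.2]
55 y [-4.5  4.3  8.2] w [68.8 75.5 77. ]
65 y [-3.3  4.8  7.1] w [68.5 75.9 77.6]
75 y [-5.4  4.7  8.2] w [67.8 75.4 77. ]
85 y [-5.9  5.   7. ] w [69.6 75.2 77.5]
95 y [-5.6  1.4  6.1] w [66.6 73.7 76.9]
```

Call:
{"fn": "step_arm", "kwargs": {"delta_pos": [[0.1, 0.1, 0], [0.1, 0.1, 0], [-0.1, 0, -0.3], [-0.1, 0, -0.4], [-0.1, 0, -0.3], [-0.1, 0, -0.3], [-0.1, 0, -0.3], [0, 0, 0], [0, 0, 0]], "turn": [0, 0, 0, 0, 0, 0, 0, 0, 0]}}

```text
time: 12.9
ee_pos: [0.5605, -0.1543, 0.1511]
eef_rot: [0.996, 0.091, 0.0, 0.0]
ft_force: [0.6, -0.1, -0.0]
width: 0.0159
grip_force: 22.0
```

```bash
cat >> m.py <<'E'
def key(r=14.4):
    r=np.radians(r);c=snap('side','k');L=loc(cloud(c))-[.7,.9,0]
    Kf=lambda L:np.stack([L[...,0]*np.cos(r)+L[...,1]*np.sin(r),-L[...,0]*np.sin(r)+L[...,1]*np.cos(r),L[...,2]],-1)
    Q=Kf(L);s=read_state();P=Kf(loc(np.array(s['ee_pos'])+[0,0,.019])-[.7,.9,0]);print('P',P.round(1),s['ee_pos'].round(4) if hasattr(s['ee_pos'],'round') else s['ee_pos'])
    m=(abs(Q[...,1]-P[1])<25)&(Q[...,2]<P[2]-20)&(Q[...,2]>-5)&(c['image'].max(-1)<110)
    a=Q[m&(Q[...,0]>P[0]+35)&(Q[...,0]<P[0]+92)&(Q[...,2]>P[2]-45)&(abs(Q[...,1]-P[1]-3)<13)]
    print('arm n',len(a),'y',np.percentile(a[:,1],[5,50,95]).round(1),'xmax',np.percentile(a[:,0],98).round(1))
    for x in range(40,95,18):
        b=a[abs(a[:,0]-P[0]-x)<9]
        if len(b): print('  x',x,'y',np.percentile(b[:,1],[3,97]).round(1),'w',np.percentile(b[:,2],[3,97]).round(1))
    for w in range(-45,-65,-5):
        b=Q[m&(abs(Q[...,2]-P[2]-w)<2.5)&(abs(Q[...,0]-P[0])<25)]
        if len(b)>2: print('  plug w',round(P[2]+w,1),len(b),'x',np.percentile(b[:,0],[3,97]).round(1),'y',np.percentile(b[:,1],[10,50,97]).round(1))
    return c
E
python3 -c "
from m import *
key()"
```

```text
P [ 0.7 -4.6 64.4] [ 0.5608 -0.1543  0.1514]
arm n 117 y [-6.8  1.8  6.1] xmax 84.0
  x 40 y [-6.6  7. ] w [28.3 38.4]
  x 58 y [-7.3  5.3] w [28. 39.]
  x 76 y [-7.3  6.6] w [28. 39.]
  plug w 19.4 19 x [-11.3  11.6] y [ 2.7  8.6 11.1]
  plug w 14.4 13 x [-8.8 11.5] y [-0.9  9.1 10.7]
  plug w 9.4 7 x [-5.9  9.3] y [-3.3  2.9  9. ]
```

Call:
{"fn": "step_arm", "kwargs": {"delta_pos": [[-0.05, 0, -0.1], [-0.05, 0, -0.1], [-0.05, 0, -0.1], [-0.05, 0, -0.1], [-0.05, 0, -0.1], [-0.05, 0, -0.1], [0, 0, 0]], "turn": [0, 0, 0, 0, 0, 0, 0]}}

```text
time: 13.65
ee_pos: [0.5573, -0.1538, 0.1403]
eef_rot: [0.996, 0.092, 0.005, 0.001]
ft_force: [5.8, 2.1, 19.5]
width: 0.0158
grip_force: 22.0
```

```bash
python3 -c "
from m import *
key();print(read_state()['torque'])"
```

```text
P [-0.9 -4.5 52.9] [ 0.5573 -0.1538  0.1403]
arm n 117 y [-7.1  2.2  5.6] xmax 83.5
  x 40 y [-7.5  5.9] w [19.2 29.8]
  x 58 y [-5.6  5.9] w [20.2 30.3]
  x 76 y [-7.6  5.2] w [21.3 30.5]
  plug w 7.9 14 x [-9.4 12.6] y [ 2.8  8.6 10.8]
  plug w 2.9 29 x [-14.5  19.3] y [-1.9 10.1 15.4]
  plug w -2.1 52 x [-19.7  20. ] y [-5.6 10.2 16. ]
[ 0.35028318 -1.14157955  0.05488207]
```

Call:
{"fn": "step_arm", "kwargs": {"delta_pos": [[0.05, 0, 0.12], [0.04, 0.07, 0.1], [0, 0.07, 0], [-0.03, 0, -0.06], [-0.03, 0, -0.06], [-0.03, 0, -0.06], [-0.03, 0, -0.06], [0, 0, 0]], "turn": [0, 0.25, 0.25, 0, 0, 0, 0, 0], "newtons": 30}}

```text
time: 14.5
ee_pos: [0.5526, -0.1502, 0.1353]
eef_rot: [0.993, 0.121, 0.0, -0.0]
ft_force: [4.3, 3.4, -4.0]
width: 0.0159
grip_force: 30.0
```

```bash
python3 -c "
from m import *
c=key(17);print(read_state()['torque'])
p=proj(c,[C0])[0].astype(int)
B=cv2.resize(c['image'][p[1]-40:p[1]+35,p[0]-50:p[0]+45],None,fx=8,fy=8,interpolation=2);cv2.imwrite('pics/m4.png',np.clip(B*1.6,0,255)[:,:,::-1])"
```

```text
P [ 0.3 -8.2 46.3] [ 0.5526 -0.1502  0.1353]
arm n 114 y [-9.3 -0.2  3.2] xmax 84.7
  x 40 y [-8.4  3.5] w [14.3 23.1]
  x 58 y [-9.5  3.6] w [14.6 24.3]
  x 76 y [-10.3   2.2] w [14.7 24.8]
  plug w 1.3 43 x [-19.9  18.7] y [-2.5  7.  15.7]
  plug w -3.7 36 x [-18.5  20. ] y [ 0.4  9.4 15.8]
[ 0.59048381 -1.2807349   0.05987367][ WARN:0@0.802] global loadsave.cpp:1063 imwrite_ Unsupported depth image for selected encoder is fallbacked to CV_8U.
```

View pics/m4.png

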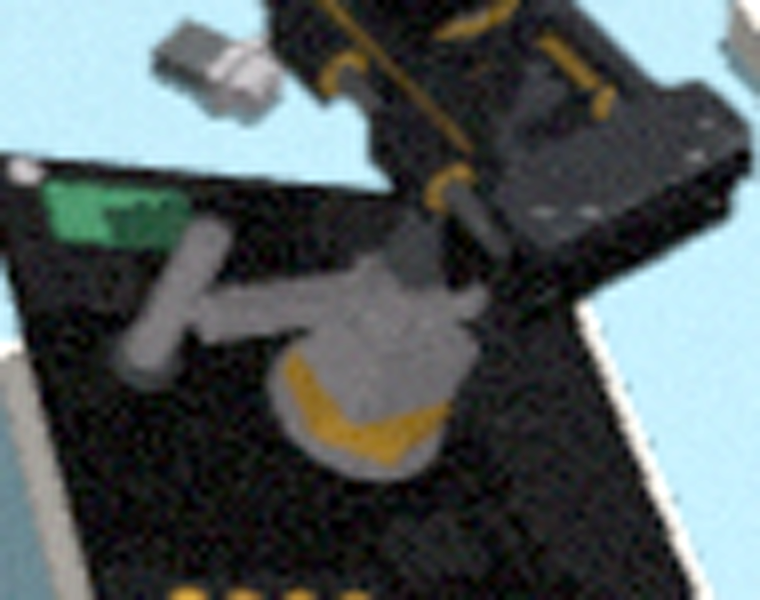

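Call:
{"fn": "step_arm", "kwargs": {"delta_pos": [[-0.03, 0, -0.06], [-0.03, 0, -0.06], [-0.03, 0, -0.06], [-0.03, 0, -0.06], [0, 0, 0]], "turn": [0, 0, 0, 0, 0]}}

```text
time: 15.05
ee_pos: [0.55, -0.1501, 0.1297]
eef_rot: [0.993, 0.121, 0.001, -0.0]
ft_force: [6.0, 3.2, -2.9]
width: 0.0156
grip_force: 30.0
```

```bash
python3 -c "
from m import *
c=key(17);print(read_state()['torque'])"
```

```text
P [ 0.2 -8.2 40.1] [ 0.55   -0.1501  0.1297]
arm n 114 y [-8.6 -0.1  2.8] xmax 85.1
  x 40 y [-9.4  3.1] w [ 7.4 17.9]
  x 58 y [-8.5  2.7] w [ 6.8 17.9]
  x 76 y [-9.2  2.8] w [ 7.4 18.5]
  x 94 y [-7.8  1.2] w [12.8 16.2]
  plug w -4.9 16 x [-17.7  19.6] y [ 5.4  6.8 15.6]
[ 0.70977931 -1.41355678  0.08088703]
```

Call:
{"fn": "step_arm", "kwargs": {"delta_pos": [[-0.03, -0.02, -0.06], [-0.03, -0.02, -0.06], [-0.03, -0.02, -0.06], [-0.03, -0.02, -0.06], [0, 0, 0]], "turn": [0, 0, 0, 0, 0]}}

```text
time: 15.6
ee_pos: [0.5491, -0.1509, 0.1265]
eef_rot: [0.993, 0.122, 0.003, -0.0]
ft_force: [3.5, 7.7, 17.0]
width: 0.0156
grip_force: 30.1
```

```bash
python3 -c "
from m import *
c=key(17);print(read_state()['torque'])"
```

```text
P [-0.1 -7.2 36.9] [ 0.5491 -0.1509  0.1265]
arm n 108 y [-8.7 -0.4  3.5] xmax 83.8
  x 40 y [-5.8  4. ] w [ 4. 14.]
  x 58 y [-8.8  3.7] w [ 5.7 14.7]
  x 76 y [-9.3  3.1] w [ 5.6 14.9]
[ 2.07221042 -0.7955942  -0.21002521]
```

Call:
{"fn": "step_arm", "kwargs": {"delta_pos": [[0, -0.02, 0.02], [0, -0.03, 0], [0, -0.02, 0], [-0.02, 0, -0.04], [-0.02, 0, -0.04], [0, 0, 0]], "turn": [-0.15, -0.2, -0.2, 0, 0, 0]}}

```text
time: 16.25
ee_pos: [0.5492, -0.1523, 0.126]
eef_rot: [0.996, 0.089, 0.004, -0.0]
ft_force: [5.2, 7.8, 21.9]
width: 0.016
grip_force: 30.2
```

```bash
python3 -c "
from m import *
c=key(14);print(read_state()['torque'])"
```

```text
P [ 0.2 -5.8 36.4] [ 0.5492 -0.1523  0.126 ]
arm n 115 y [-8.1  0.2  3.6] xmax 84.6
  x 40 y [-8.1  4.1] w [ 2.5 12.7]
  x 58 y [-7.  3.] w [ 3.6 13.4]
  x 76 y [-9.   3.3] w [ 3.1 13.5]
  x 94 y [-0.8 -0.8] w [9.1 9.1]
[ 2.35124042 -1.08178471 -0.16236054]
```

Call:
{"fn": "step_arm", "kwargs": {"delta_pos": [[0, 0, 0], [0, 0, 0], [0, 0, 0], [0, 0, 0], [0, 0, 0.3], [0, 0, 0.6], [0, 0, 0.8], [0, 0, 0.8], [0, 0, 0]], "turn": [0, 0, 0, 0, 0, 0, 0, 0, 0], "grip": 0.5}}

```text
time: 17.2
ee_pos: [0.5469, -0.1546, 0.1885]
eef_rot: [0.996, 0.088, 0.002, 0.001]
ft_force: [0.5, 0.4, 0.9]
width: 0.0432
grip_force: 0.0
```

```bash
cat >> m.py <<'E'
def arm2():
    """arm of seated key in panel frame"""
    c=snap('side','k2');L=loc(cloud(c))-[.7,.9,0];R=np.hypot(L[...,0],L[...,1])
    m=(R>28)&(R<84)&(abs(np.arctan2(L[...,1],L[...,0])-.3)<.5)&(L[...,2]>-8)&(L[...,2]<22)&(L[...,1]>-3); a=L[m]
    d=a[:,:2].mean(0);d/=np.linalg.norm(d);x=a[:,:2]@d
    for x0 in(35,50,65,80):
        b=a[abs(x-x0)<8]
        if len(b)>3: print('  r',x0,len(b),'v',np.percentile(b[:,1],[3,97]).round(1),'w',np.percentile(b[:,2],[3,97]).round(1))
    (vx,vy,px,py)=cv2.fitLine(a[:,:2].astype(np.float32),cv2.DIST_HUBER,0,.01,.01).ravel();print('arm deg',np.degrees(np.arctan2(vy,vx)).round(1) if vx>0 else np.degrees(np.arctan2(-vy,-vx)).round(1),'mean dir deg',np.degrees(np.arctan2(d[1],d[0])).round(1),'rmax',np.percentile(R[m],98).round(1))
    t=(L[...,2]>30)&(R<40);print(' grip top w',np.percentile(L[t][:,2],[90,98]).round(1) if t.sum()>5 else '')
    return c
E
python3 -c "
from m import *
c=arm2()"
```

```text
r 35 31 v [ 2.4 14.1] w [ 2.5 11. ]
  r 50 36 v [ 6.2 17.9] w [ 1.  11.2]
  r 65 35 v [ 9.8 21.6] w [ 0.1 11.4]
  r 80 35 v [13.1 24.5] w [-0.5 11. ]
arm deg 12.2 mean dir deg 14.8 rmax 82.9
 grip top w [73.4 83. ]
```

```bash
cat >> m.py <<'E'
def lever(c):
    L=loc(cloud(c))-[.7,.9,0];i=c['image'].astype(int)
    m=(L[...,2]>14)&(L[...,2]<28)&(np.hypot(L[...,0],L[...,1])<100)&(np.hypot(L[...,0],L[...,1])>60)&(i[...,0]-i[...,2]>25)
    if m.sum(): p=L[m].mean(0);print('lever',m.sum(),p.round(1),np.degrees(np.arctan2(-p[1],-p[0])).round(1))
    else: print('lever hidden')
def tcp(psi,R=84,w=10):
    p=np.radians(psi);return C0+(.7*U+.9*Vv+R*(-np.cos(p)*U-np.sin(p)*Vv)+w*N)/1000
E
python3 - <<'E'
from m import *
lever(dict(np.load('pics/k2.npz')))
q=None
for psi in range(76,-40,-6):
    t=tcp(psi); print(psi,t.round(4),((t-q)/.025).round(2) if q is not None else '');q=t
E
```

```text
lever hidden
76 [ 0.5629 -0.0771  0.1117] 
70 [ 0.5703 -0.0801  0.1081] [ 0.3  -0.12 -0.14]
64 [ 0.5774 -0.084   0.1047] [ 0.28 -0.16 -0.14]
58 [ 0.584  -0.0888  0.1014] [ 0.27 -0.19 -0.13]
52 [ 0.5902 -0.0942  0.0984] [ 0.25 -0.22 -0.12]
46 [ 0.5958 -0.1004  0.0955] [ 0.22 -0.25 -0.11]
40 [ 0.6008 -0.1072  0.093 ] [ 0.2  -0.27 -0.1 ]
34 [ 0.6051 -0.1145  0.0907] [ 0.17 -0.29 -0.09]
28 [ 0.6087 -0.1223  0.0888] [ 0.14 -0.31 -0.08]
22 [ 0.6115 -0.1305  0.0872] [ 0.11 -0.33 -0.06]
16 [ 0.6135 -0.1389  0.086 ] [ 0.08 -0.34 -0.05]
10 [ 0.6147 -0.1476  0.0852] [ 0.05 -0.35 -0.03]
4 [ 0.6151 -0.1564  0.0847] [ 0.02 -0.35 -0.02]
-2 [ 0.6147 -0.1652  0.0847] [-0.02 -0.35 -0.  ]
-8 [ 0.6134 -0.1739  0.085 ] [-0.05 -0.35  0.01]
-14 [ 0.6113 -0.1824  0.0857] [-0.08 -0.34  0.03]
-20 [ 0.6084 -0.1906  0.0868] [-0.12 -0.33  0.04]
-26 [ 0.6048 -0.1985  0.0883] [-0.15 -0.31  0.06]
-32 [ 0.6004 -0.2059  0.0901] [-0.17 -0.3   0.07]
-38 [ 0.5954 -0.2128  0.0922] [-0.2  -0.28  0.09]
```

Call:
{"fn": "step_arm", "kwargs": {"delta_pos": [[0, 0.2, 0.2], [0.1, 0.5, 0], [0.1, 0.6, 0], [0.1, 0.6, 0], [0.2, 0.6, 0], [0.14, 0.6, 0], [0, 0, -0.6], [0, 0, -0.7], [0, 0, -0.7], [0, 0, -0.7], [0, 0, -0.56], [0, 0, 0]], "turn": [0, 0.8, 0.9, 0.9, 0.9, 0.9, 0.8, 0, 0, 0, 0, 0], "grip": 1}}

```text
time: 18.45
ee_pos: [0.5598, -0.0767, 0.106]
eef_rot: [0.921, 0.39, -0.002, -0.001]
ft_force: [0.0, -0.6, -0.3]
width: 0.0001
grip_force: 0.0
```

```bash
python3 -c "
from m import *
c=arm2();lever(c);head()
print(loc(read_state()['ee_pos']))"
```

```text
r 35 31 v [ 0.8 15.8] w [ 1.5 11.2]
  r 50 34 v [ 5.8 18.7] w [ 0.8 10.9]
  r 65 37 v [10.1 21.6] w [-0.2 11.1]
  r 80 34 v [13.6 25.4] w [-0.5 11.2]
arm deg 11.3 mean dir deg 15.0 rmax 83.1
 grip top w [128.7 133.1]
lever 22 [-53.  -56.1  20.7] 46.6
head (array([ 1.3, 13.5]), 45.6, 12.4, 1.9) 53
[-19.61881124 -80.80353627   6.19074192]
```

Call:
{"fn": "step_arm", "kwargs": {"delta_pos": [[0.3, -0.12, -0.07], [0.28, -0.16, -0.1], [0.14, -0.1, -0.06], [0.13, -0.1, -0.06], [0.12, -0.11, -0.06], [0.12, -0.11, -0.06], [0.11, -0.12, -0.05], [0.11, -0.12, -0.05], [0.1, -0.13, -0.05], [0.1, -0.13, -0.05], [0, 0, 0]], "turn": [0, 0, 0, -0.4, -0.4, -0.4, -0.4, -0.4, -0.4, -0.4, 0]}}

```text
time: 19.65
ee_pos: [0.5994, -0.1075, 0.0927]
eef_rot: [0.973, 0.23, 0.0, 0.0]
ft_force: [1.5, 0.5, -0.3]
width: 0.0005
grip_force: 0.0
```

```bash
python3 -c "
from m import *
c=arm2();lever(c)
print(loc(read_state()['ee_pos']))
p=proj(c,[C0])[0].astype(int)
B=cv2.resize(c['image'][p[1]-45:p[1]+40,p[0]-60:p[0]+60],None,fx=6,fy=6,interpolation=2);cv2.imwrite('pics/m5.png',cv2.convertScaleAbs(B,alpha=1.6)[:,:,::-1])"
```

```text
r 35 28 v [-2.5  6.7] w [ 2.3 11. ]
  r 50 29 v [-2.6  5.1] w [ 0.8 11.6]
  r 65 30 v [-2.7  6. ] w [ 1.1 11.6]
  r 80 27 v [-2.2  5.3] w [ 1.4 10.8]
arm deg -1.1 mean dir deg 2.4 rmax 83.1
 grip top w [244.6 328.8]
lever 26 [-67.5 -37.   20.2] 28.7
[-62.42860398 -52.94055431   9.12200993]
```

View pics/m5.png

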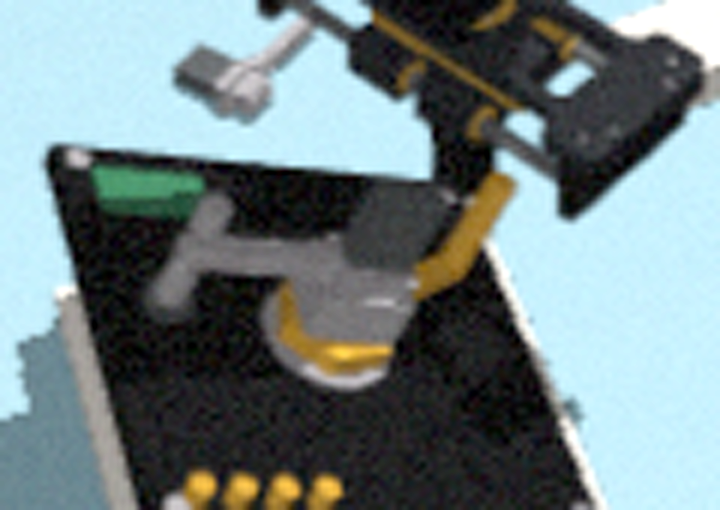

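Call:
{"fn": "step_arm", "kwargs": {"delta_pos": [[0.09, -0.14, -0.05], [0.08, -0.15, -0.04], [0.07, -0.15, -0.04], [0.07, -0.16, -0.04], [0.06, -0.16, -0.03], [0.05, -0.17, -0.03], [0.04, -0.17, -0.03], [0.04, -0.17, -0.02], [0.03, -0.17, -0.02], [0.02, -0.18, -0.01], [0.01, -0.18, -0.01], [0.01, -0.18, -0.01]], "turn": [-0.43, -0.43, -0.43, -0.43, -0.43, -0.43, -0.43, -0.43, -0.43, -0.43, -0.43, -0.43]}}

```text
time: 20.9
ee_pos: [0.6136, -0.1554, 0.0849]
eef_rot: [0.997, -0.077, 0.0, -0.001]
ft_force: [-0.2, 3.4, 1.1]
width: 0.0
grip_force: 1.5
```

```bash
python3 -c "
from m import *
c=arm2();lever(c)
print(loc(read_state()['ee_pos']))"
```

```text
r 35 28 v [-2.6  5.5] w [ 1.9 11.7]
  r 50 30 v [-2.6  5.6] w [ 0.5 10.9]
  r 65 30 v [-1.  6.] w [-1.3 10.5]
  r 80 25 v [-2.   4.8] w [ 0.9 10.5]
arm deg -2.3 mean dir deg 2.3 rmax 83.5
 grip top w [235.8 271.3]
lever hidden
[-81.65310247  -4.7614851    9.41578978]
```

Call:
{"fn": "step_arm", "kwargs": {"delta_pos": [[0, -0.18, 0], [-0.01, -0.17, 0], [-0.02, -0.17, 0], [-0.03, -0.17, 0.01], [-0.04, -0.17, 0.01], [-0.04, -0.17, 0.02], [-0.05, -0.17, 0.02], [0, 0, 0]], "turn": [-0.43, -0.43, -0.43, -0.43, -0.43, -0.43, -0.43, 0]}}

```text
time: 21.75
ee_pos: [0.6087, -0.1861, 0.0863]
eef_rot: [0.967, -0.254, 0.0, -0.0]
ft_force: [-0.2, 2.3, 1.4]
width: 0.0002
grip_force: 0.9
```

```bash
python3 -c "
from m import *
c=arm2();lever(c)
p=loc(read_state()['ee_pos']);print(p,np.degrees(np.arctan2(-p[1],-p[0])))"
```

```text
r 35 26 v [-2.7  5.7] w [ 1.3 10.8]
  r 50 27 v [-2.3  5.6] w [ 0.9 11.1]
  r 65 31 v [-1.6  5.5] w [ 1.5 11.2]
  r 80 26 v [-2.2  5.7] w [ 1.1 11.6]
arm deg -0.4 mean dir deg 2.3 rmax 83.0
 grip top w [133.3 158. ]
lever hidden
[-78.49446076  25.10164127   9.4896716 ] -17.733688723662585
```

Continue in small steps until the force climbs.

Call:
{"fn": "step_arm", "kwargs": {"delta_pos": [[-0.06, -0.16, 0.02], [-0.06, -0.16, 0.02], [-0.07, -0.16, 0.03]], "turn": [-0.43, -0.43, -0.43]}}

```text
time: 22.1
ee_pos: [0.6048, -0.1958, 0.088]
eef_rot: [0.945, -0.328, 0.0, -0.002]
ft_force: [6.2, 10.1, -0.9]
width: 0.0003
grip_force: 5.9
```

Call:
{"fn": "step_arm", "kwargs": {"delta_pos": [[-0.07, -0.15, 0.03], [-0.08, -0.15, 0.03], [0, 0, 0]], "turn": [-0.4, -0.4, 0]}}

```text
time: 22.4
ee_pos: [0.6028, -0.1998, 0.0893]
eef_rot: [0.929, -0.371, 0.001, -0.004]
ft_force: [9.1, 14.1, -3.9]
width: 0.0006
grip_force: 8.6
```

```bash
python3 -c "
from m import *
c=arm2();lever(c)
p=loc(read_state()['ee_pos']);print(p,np.degrees(np.arctan2(-p[1],-p[0])))"
```

```text
r 35 28 v [-1.7  7. ] w [ 0.7 11.5]
  r 50 32 v [-2.3  5.8] w [ 0.8 10.9]
  r 65 31 v [-2.4  6.3] w [ 0.6 11.4]
  r 80 25 v [-1.4  5.4] w [ 1.7 12. ]
arm deg -1.7 mean dir deg 2.6 rmax 83.3
 grip top w [ 90.  113.8]
lever hidden
[-72.623374    39.19901648  10.07109101] -28.358291304808773
```

Call:
{"fn": "step_arm", "kwargs": {"delta_pos": [[0.08, 0.2, 0], [0.1, 0.3, 0], [0.15, 0.3, 0.1], [0.2, 0.2, 1], [0.2, 0.2, 1], [0.3, 0.3, 1], [0.5, 0.5, 1], [0.5, 0.8, 1], [0.5, 1, 0], [0, 1, 0], [0, 1, 0], [0, 0, 0]], "turn": [0, 0, 0, 0, 0, 0, 0, 0, 0, 0, 0, 0]}}

```text
time: 23.65
ee_pos: [0.6632, -0.0561, 0.2171]
eef_rot: [0.929, -0.371, -0.0, -0.001]
ft_force: [-0.0, 0.8, -0.1]
width: 0.0003
grip_force: 0.0
```

```bash
python3 -c "
from m import *
c=arm2();lever(c)
p=proj(c,[C0])[0].astype(int)
B=cv2.resize(c['image'][p[1]-45:p[1]+40,p[0]-60:p[0]+60],None,fx=6,fy=6,interpolation=2);cv2.imwrite('pics/m6.png',cv2.convertScaleAbs(B,alpha=1.6)[:,:,::-1])"
```

```text
r 35 25 v [-1.  6.] w [ 0.8 12. ]
  r 50 29 v [-2.3  5.1] w [ 0.4 11.8]
  r 65 25 v [-2.1  5.5] w [ 1.9 11.4]
  r 80 26 v [-2.6  5.6] w [ 0.7 10.8]
arm deg -0.6 mean dir deg 2.6 rmax 83.6
 grip top w [236.  240.1]
lever 27 [-61.9  48.1  20.7] -37.8
```

View pics/m6.png

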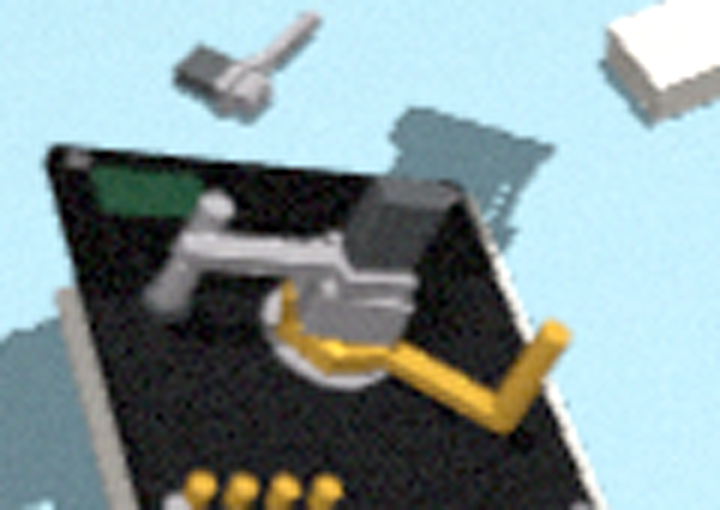

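The key sits home with its arm (about px 270,250 in the crop) on the stop post, and the lever has swung round to about px 510,420, where it met a hard end. The arm is clear of everything, so I'm handing in.

```bash
python3 -c "
from bench import *
print(close_job())"
```

```text
the job is handed in; nothing more can be done
None
```

I handed the job in at about 24 s of robot time, and the hand-in gave no verdict. In the last picture the key is home in the socket with its arm on the stop post. The locknut lever had swung clockwise until it met a hard end at about 17 N, and the gripper is clear of everything. The one doubt is the screw's angle when the key went home: I put it at about -0.25 rad, close to the -0.2 limit for step 1.

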